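# Slide the rail spotlight round the bend to the key dish

### The arm

A 7-joint arm with a two-finger parallel gripper is mounted at the origin on the work surface. World frame = base frame: x ahead of the robot, y to its left, z up, the work surface at z = 0. Lengths are in m, angles in rad, forces in N, time in s.
With the tool pointing down it reaches from about 0.4 to 0.85 m from the base axis. Payload 6.9 kg.
Tool frame: the origin (TCP) lies midway between the tips of the shut fingers; the grasp point (between the pads) lies behind it (ctrl.pinch_z is the z of the grasp point in the tool frame, in m); z points along the fingers, y is the direction in which the jaws open and shut (so a half turn about z gives the same grasp; the last joint's range is limited). The gripper opens to 85 mm and grips with 20 to 120 N. Pads are 22 mm wide; open, the fingers measure 114 mm over their backs; the gripper's body (76 mm by 85 mm) begins 54 mm behind the grasp point. The pads swing forward as they close: fully open they stand 13 mm farther back than shut.
Start: joints at [-1.018, 0.507, -0.238, 1.5, 0.126, 1.149, -0.155], TCP at [0.27, 0.564, 0.231] pointing down, gripper open.
Joint ranges: [-3.08, 3.08], [-0.24, 2.05], [-1.43, 1.35], [0, 2.5], [-1.52, 4.66], [0.17, 1.96], [-2.89, 2.89]. Speed limits (rad/s): [2.39, 2.39, 3.14, 3.14, 3.14, 3.14, 3.14].

### API

Orientations are given as a unit quaternion [w, x, y, z].
In Python, from station import ctrl, get_state, vision, ticket, models gives the robot as it stands. Calls block until the motion is done:
- ctrl.movep(position, orientation): joint-space move of the TCP to a pose.
- ctrl.movel(position, frame=None, max_speed=0.15): straight line of the TCP; frame=None keeps the orientation; max_speed is the mean speed in m/s.
- ctrl.set_joints(angles): joint-space move.
- ctrl.ungrasp() and ctrl.close_gripper(force=None): open the fingers fully, or close them until they stop; force is the grip in N (None keeps the last).
- ctrl.pause(seconds).
- ctrl.ik(position, orientation): joint angles nearest the present ones, or None.
- get_state(): the state.
- vision.grab_frame(name): name is "scene" or "top"; returns (picture, depth): 384x512x3 uint8, blue, green, red; 384x512 float32, m along the optical axis (not along the pixel's ray), 0 where there is no reading.
- vision.camera_info(name): a dict with "mtx" (3x3 intrinsics, pixels), "R" (3x3) and "t" (3): a world point X has camera coordinates R X + t. Camera axes: x right, y down, z forward; pixel columns grow to the right and rows downward; lengths in m; the calibration is good to about 2 mm. A picture is of the moment at which its call begins. camera_info takes no time and is no camera call.
A pose or a line that the arm cannot do raises ctrl.Unreachable and nothing moves.
- ticket.close_job(): hands the job in, once; it reports no verdict.
Trained networks look in the newest picture that a camera, given by its name, has taken for a name from the list of things; names that differ only in an ending like _2 or _b are one class to them, and where a whole thing is asked for, a point or a joint stands for the part that bears it (a point fixed in the world has none). Each returns a list of dicts, best first, with "p" (0 to 1); they miss things now and then, are a little off and sometimes report something else, mostly with a low value. They report only what shows in the picture. A call takes as long as a camera call.
- models.recognise(camera, target): "point" ([column, row] in pixels, amid what is visible of it).
- models.masks_of(camera, target): "mask" (384x512 bool, what is visible of it) and "point" ([column, row] in pixels, amid what is visible of it).
The state is a dict: "time": time; "qpos": joint angles; "qd": joint speeds; "tau": joint torques, N m; "tcp_pos": TCP position; "eef_rot": TCP orientation; "contact_force": force on the tool from outside, world axes, zero at the start; "wrist_torque": the same for the moment, N m; "width": finger opening in m.
Only numpy, scipy, OpenCV 4.12 (cv2) and the standard library are available. Lean on these libraries where they do the work, as an engineer would, in place of code of your own. Each camera call takes 0.05 s, during which the arm holds its last target. There are 200 camera calls.

### The job

The battery spotlight hangs on the bent rail over the hall shelf. Take it by the fin on its top and slide it along the rail, turning it with the bend, until it hangs directly over the middle of the round ceramic key dish; the wooden coin tray also stands under the rail, and is not the one. Then let go and leave it hanging still, with the dish and the tray left where they stand.

Things in the scene. Friction and masses are not known exactly. Their poses are not given: they have to be found in the camera images.
- spot: Spotlight threaded on the rail: black sleeve 30 mm long, 30 outer diameter, bore 22 (6 of play on the rod); on top a black fin 30 long, 12 thick, clear from 15 to 60 above the origin; below, an aluminium can of 40 diameter down to 80 under the origin. Origin: bore centre. x along the bore, towards the bend at the start; y across the fin; z up. 0.14-0.28 kg, bottom-heavy; stays where left.
- rail: Fixed bent steel rod, 10 mm diameter, axis level 150 above the shelf, a leg at each end. Origin on the shelf under the start of the bend. In its frame (mm, z up): first straight from (-130,0) to (0,0), where the spotlight starts (origin 144 up); quarter bend, radius 130, centre (0,130), to (130,130); second straight to (130,250). Legs at (-130,0) and (130,250).
- key_dish: Round glazed ceramic dish with two keys in it, 96 mm in diameter, 22 mm high, loose on the shelf, under the rail's bend or its second straight (centre within 10 mm of the rod seen from above). Origin: centre of its underside.
- coin_tray: Square wooden tray with a few coins, 75 x 75 mm, 20 mm high, loose, under the other of those two places of the rail. Origin: centre of its underside. To be left alone.

How it is judged:
By the outcome, as a careful person would: the job done as asked, in the order asked, and still so for the second after the job is handed in, with the robot touching nothing.
It also fails if it takes over 45 s, if anything falls off the work surface, if the arm or the gripper's body presses on something with over 40 N, if the wrist force passes 120 N, or if a joint passes its speed limit or range.

## Working session

There is one attempt and no reset: what is moved stays moved. The work goes in short steps, each a Python script; the robot and the scene stay as the last script left them, time stands still between calls to the robot, and variables do not carry over. Pictures are saved under pics/ and viewed, about 8 in all and at most 12, crops included, and the job is handed in when it is done.

```bash
mkdir -p pics; ls; cat > h.py <<'E'
import numpy as np, cv2
from station import ctrl, get_state, vision, ticket, models
def pts(cam, depth, mask):
    i=vision.camera_info(cam); K=np.array(i["mtx"]);R=np.array(i["R"]);t=np.array(i["t"])
    v,u=np.nonzero(mask&(depth>0)); z=depth[v,u]
    c=np.stack([(u-K[0,2])/K[0,0]*z,(v-K[1,2])/K[1,1]*z,z],1)
    return (c-t)@R
def proj(cam,X):
    i=vision.camera_info(cam); c=np.atleast_2d(X)@np.array(i["R"]).T+np.array(i["t"])
    p=c@np.array(i["mtx"]).T; return p[:,:2]/p[:,2:]
E
python3 - <<'E'
from h import *
ims=[]
out={}
for c in("scene","top"):
    im,d=vision.grab_frame(c); 
    for n in("spot","rail","key_dish","coin_tray"):
        r=models.masks_of(c,n)
        for k in r[:2]:
            P=pts(c,d,k["mask"])
            print(c,n,round(k["p"],2),np.round(k["point"]),k["mask"].sum(),len(P), np.round(np.percentile(P,[2,50,98],axis=0),3).tolist() if len(P) else "")
        if r: out[c+n]=r[0]["mask"]
    out[c+"d"]=d; out[c+"i"]=im
    cv2.imwrite(f"pics/{c}0.png",im)
np.savez("f0.npz",**out)
s=get_state(); print(s["time"],s["tcp_pos"],s["eef_rot"],s["width"],ctrl.pinch_z)
E
```

```text
pics
scene spot 0.67 [224. 151.] 1226 1224 [[0.377, -0.236, 0.001], [0.529, -0.126, 0.121], [0.54, -0.107, 0.205]]
scene rail 0.97 [358. 210.] 2851 2842 [[0.358, -0.184, 0.0], [0.498, 0.116, 0.151], [0.594, 0.198, 0.156]]
scene key_dish 0.58 [363. 259.] 2215 2210 [[0.461, 0.09, 0.003], [0.498, 0.131, 0.01], [0.548, 0.174, 0.023]]
scene coin_tray 0.7 [275. 268.] 2181 2172 [[0.555, -0.016, 0.002], [0.596, 0.023, 0.008], [0.64, 0.066, 0.021]]
scene coin_tray 0.44 [356. 209.] 2968 2959 [[0.397, -0.184, 0.0], [0.498, 0.111, 0.15], [0.594, 0.197, 0.156]]
top spot 0.78 [312. 226.] 442 441 [[0.5, -0.139, 0.079], [0.513, -0.124, 0.155], [0.527, -0.11, 0.205]]
top spot 0.35 [177. 240.] 1482 1477 [[0.463, 0.095, 0.002], [0.502, 0.133, 0.009], [0.546, 0.174, 0.024]]
top rail 0.79 [192. 199.] 2446 2435 [[0.429, -0.186, -0.001], [0.499, 0.049, 0.152], [0.596, 0.199, 0.157]]
top key_dish 0.65 [177. 241.] 1544 1539 [[0.463, 0.093, 0.002], [0.502, 0.133, 0.009], [0.546, 0.175, 0.024]]
top coin_tray 0.96 [234. 198.] 1179 1176 [[0.554, -0.014, 0.002], [0.59, 0.026, 0.008], [0.637, 0.062, 0.15]]
0.5 [0.27002089 0.56362243 0.23123564] [-1.72853000e-05  2.21501610e-01  9.75160004e-01 -5.65166654e-05] 0.08558129132724328 -0.0187
```

```bash
python3 - <<'E'
from h import *
from scipy.optimize import least_squares
f=np.load("f0.npz")
# rail fit
P=np.vstack([pts(c,f[c+"d"],f[c+"rail"]) for c in("scene","top")]); P=P[(P[:,2]>.147)&(P[:,2]<.16)]
s=np.r_[np.linspace(-.13,0,60)]
path=np.vstack([np.c_[s,0*s],[[.13*np.sin(a),.13-.13*np.cos(a)] for a in np.linspace(0,np.pi/2,90)],np.c_[0*s[:55]+.13,np.linspace(.13,.25,55)]])
from scipy.spatial import cKDTree
def tf(q): c,s=np.cos(q[2]),np.sin(q[2]); return path@np.array([[c,s],[-s,c]])+q[:2]
best=None
for th in np.arange(0,6.28,.4):
  def fun(q):
    T=tf(q); return np.r_[cKDTree(T).query(P[::4,:2])[0], 3*cKDTree(P[:,:2]).query(T)[0]]
  m0=P[:,:2].mean(0); q0=np.r_[m0,th]; q0[:2]+=m0-tf(q0).mean(0)
  r=least_squares(fun,q0,loss="soft_l1",f_scale=.005)
  if best is None or r.cost<best.cost: best=r
q=best.x; print("rail",q,best.cost,np.median(np.abs(best.fun)),len(P)); np.save("rail.npy",q)
c,s_=np.cos(q[2]),np.sin(q[2]); R=np.array([[c,-s_],[s_,c]])
for n in("key_dish","coin_tray"):
  for cam in("scene","top"):
    p=pts(cam,f[cam+"d"],f[cam+n]); p=p[p[:,2]<.03]
    (x,y),r=cv2.minEnclosingCircle(p[:,:2].astype(np.float32)); 
    print(n,cam,x,y,r,"in rail",(np.array([x,y])-q[:2])@R, p[:,:2].mean(0), cv2.minAreaRect(p[:,:2].astype(np.float32)))
for cam in("scene","top"):
  p=pts(cam,f[cam+"d"],f[cam+"spot"]); p=p[p[:,2]>.07]
  p2=p[p[:,2]>.19]; print("spot",cam,np.median(p2,axis=0),cv2.minAreaRect(p2[:,:2].astype(np.float32)),((p2[:,:2]-q[:2])@R).mean(0))
a=f["scenei"].copy(); 
for cam in("scene","top"):
  a=f[cam+"i"].copy(); 
  for u in proj(cam,np.c_[tf(q),np.full(len(path),.15)]): cv2.circle(a,tuple(int(round(v)) for v in u),0,(0,0,255),-1)
  cv2.imwrite(f"pics/{cam}1.png",a)
b=np.hstack([cv2.imread("pics/scene1.png"),cv2.imread("pics/top1.png")]); cv2.imwrite("pics/both1.png",cv2.resize(b,(800,300)))
E
```

```text
rail [ 0.56660735 -0.06721852  0.93990104] 0.004381160673484385 0.00207594487856306 3043
key_dish scene 0.5033292770385742 0.13281714916229248 0.04900453984737396 in rail [0.12420304 0.16909166] [0.49834745 0.1309766 ] ((0.5043715834617615, 0.13213151693344116), (0.09389564394950867, 0.09380793571472168), 6.405694961547852)
key_dish top 0.5071201920509338 0.13845084607601166 0.05062389746308327 in rail [0.13098839 0.16935363] [0.50332893 0.13384764] ((0.506359875202179, 0.13423244655132294), (0.0953584834933281, 0.0906204879283905), 3.059328317642212)
coin_tray scene 0.5898540616035461 0.020671984180808067 0.05699104443192482 in rail [0.08468405 0.03307208] [0.59641341 0.02312892] ((0.5881516933441162, 0.018023058772087097), (0.09402933716773987, 0.07951381802558899), 19.410676956176758)
coin_tray top 0.5951331853866577 0.02578715607523918 0.050346214324235916 in rail [0.09192853 0.03182647] [0.59143078 0.02506872] ((0.5983592867851257, 0.02826099470257759), (0.08212685585021973, 0.07588706165552139), 19.827802658081055)
spot scene [ 0.52484683 -0.1265936   0.2032832 ] ((0.520437479019165, -0.13160440325737), (0.03177826851606369, 0.011903183534741402), 50.51198959350586) [-0.07500455 -0.00160416]
spot top [ 0.51830813 -0.12925984  0.20306447] ((0.5186337828636169, -0.12881946563720703), (0.0276448093354702, 0.011030144989490509), 53.65089797973633) [-0.07847942  0.0031648 ]
```

View pics/both1.png

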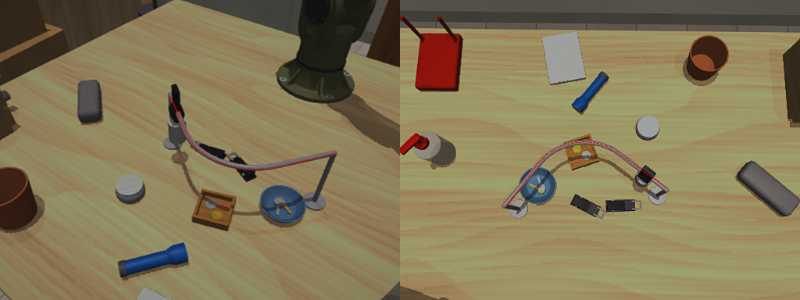

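View pics/scene0.png

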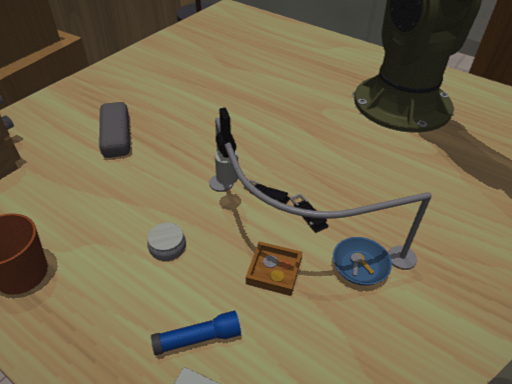

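The scene view shows the blue dish with keys at about (361,260), under the second straight. The wooden tray is at (275,268), under the bend. The spotlight is near the far leg at (226,150), and the rail fit overlays the rod. Next I'll refine the dish centre, check reachability and move above the fin.

```bash
cat >> h.py <<'E'
from scipy.optimize import least_squares
def onplane(cam,uv,z):
    i=vision.camera_info(cam); K=np.array(i["mtx"]);R=np.array(i["R"]);t=np.array(i["t"])
    d=np.c_[uv,np.ones(len(uv))]@np.linalg.inv(K).T@R; o=-R.T@t
    return (o+d*((z-o[2])/d[:,2])[:,None])[:,:2]
def circ(P,r):
    q=least_squares(lambda q:np.hypot(*(P-q).T)-r,P.mean(0),loss="soft_l1",f_scale=.001); return q.x,np.median(abs(q.fun))
def dish(cam,mask):
    c=max(cv2.findContours(mask.astype(np.uint8),0,1)[0],key=len)[:,0].astype(float)
    h=cv2.convexHull(c.astype(np.float32))[:,0]
    return circ(onplane(cam,h,.022),.048)
q=np.load("rail.npy"); RR=np.array([[np.cos(q[2]),-np.sin(q[2])],[np.sin(q[2]),np.cos(q[2])]])
def w(p): return RR@np.array(p)+q[:2]
def rl(p): return (np.array(p)-q[:2])@RR
L=.13*np.pi/2
def path(s):  # arc length -> world xy, heading
    if s<0: p,a=(s,0),0
    elif s<L: a=s/.13; p=(.13*np.sin(a),.13-.13*np.cos(a))
    else: p,a=(.13,.13+s-L),np.pi/2
    return w(p),q[2]+a
def quat(phi): return np.array([0,np.cos(phi/2),np.sin(phi/2),0])
E
python3 - <<'E'
from h import *
f=np.load("f0.npz")
for c in("scene","top"):
    x,e=dish(c,f[c+"key_dish"]); print(c,x,e,rl(x))
xy,h=path(-.0765); print(xy,h)
for off in(0,-np.pi):
    print(off,[None if (j:=ctrl.ik(np.r_[path(s)[0],.17],quat(path(s)[1]+off))) is None else np.round(j,2).tolist() for s in(-.0765,0,.1,.2,.244)])
E
```

```text
scene [0.50509982 0.13207274] 0.0007834647860415281 [0.12464631 0.16722285]
top [0.50576479 0.13599235] 0.0007196978066306391 [0.12820365 0.16899793]
[ 0.52148246 -0.12899225] 0.9399010361258041
0 [[-0.08, 0.46, 0.41, 1.83, -0.23, 0.9, -0.2], [-0.19, 0.51, 0.41, 1.74, -0.24, 0.94, -0.31], [-0.21, 0.51, 0.19, 1.69, -0.11, 0.96, 0.16], [-0.21, 0.45, -0.06, 1.78, 0.03, 0.91, 0.63], [-0.25, 0.41, -0.08, 1.85, 0.04, 0.88, 0.58]]
-3.141592653589793 [[0.36, 0.43, -0.24, 1.82, 0.13, 0.9, 2.57], [0.3, 0.49, -0.35, 1.74, 0.2, 0.95, 2.39], [0.31, 0.56, -0.64, 1.68, 0.38, 1.03, 2.82], [-0.9, 0.71, 1.15, 1.79, -0.72, 1.13, -1.73], [-0.99, 0.67, 1.15, 1.86, -0.7, 1.08, -1.76]]
```

```bash
python3 - <<'E'
from h import *
xy,h=path(-.0765)
ctrl.movep(np.r_[xy,.27],quat(h)); 
ctrl.movel(np.r_[xy,.168],max_speed=.1)
s=get_state(); print(s["time"],s["tcp_pos"],s["contact_force"])
ctrl.close_gripper(30); ctrl.pause(.2)
s=get_state(); print(s["time"],s["width"],s["tcp_pos"],s["contact_force"],s["wrist_torque"])
im,d=vision.grab_frame("scene"); cv2.imwrite("pics/g.png",cv2.resize(im[60:260,120:400],None,fx=2,fy=2))
E
```

```text
4.275 [ 0.52186453 -0.1291867   0.1685692 ] [-0.36836853 -1.02361015  0.01231326]
5.1333 0.011725022165981433 [ 0.52151122 -0.12896766  0.16815083] [-0.73708152  1.03164814  3.79774714] [ 0.14864799  0.28663264 -0.0063148 ]
```

View pics/g.png

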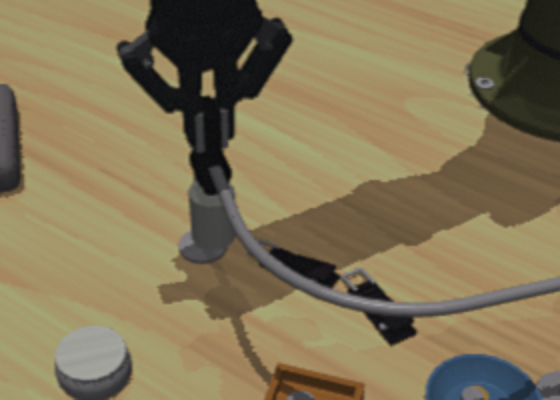

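The fin is gripped: the fingers read 11.7 mm apart, and the crop shows the jaws on it at about (208,130). I'll lift 5 mm to centre the bore on the rod, then slide.

```bash
python3 - <<'E'
from h import *
s0=-.0765; z0=get_state()["tcp_pos"][2]
xy,h=path(s0); ctrl.movel(np.r_[xy,z0+.005],quat(h),max_speed=.03)
print("lift",get_state()["contact_force"])
S=[-.035,0]+list(np.linspace(0,L,9)[1:])+[L+.02,L+.038]
for s in S:
    xy,h=path(s); ctrl.movel(np.r_[xy,z0+.005],quat(h),max_speed=.06)
    t=get_state(); F=np.array(t["contact_force"]); print(round(s,3),round(t["time"],2),np.round(F,1),np.round(t["wrist_torque"],2),round(t["width"],4),np.round((t["tcp_pos"][:2]-xy)*1e3,1))
    if np.linalg.norm(F[:2])>12 or abs(F[2])>15: print("STOP"); break
for c in("scene","top"):
    im,d=vision.grab_frame(c); cv2.imwrite(f"pics/{c}2.png",im)
    for n in("spot","key_dish"):
        for k in models.masks_of(c,n)[:1]:
            P=pts(c,d,k["mask"]); print(c,n,k["p"],k["mask"].sum(),np.round(k["point"]),np.round(np.percentile(P,[2,50,98],axis=0),3).tolist())
            if n=="key_dish": print(dish(c,k["mask"]))
b=np.hstack([cv2.imread("pics/scene2.png")[80:330,200:500],cv2.imread("pics/top2.png")[130:330,100:400][:250]if 0 else cv2.imread("pics/top2.png")[100:350,80:380]]); cv2.imwrite("pics/both2.png",cv2.resize(b,(800,333)))
E
```

```text
lift [ 0.18954586  0.13025754 -2.29532513]
-0.035 6.35 [ 0.5 -0.5 -2.1] [ 0.   -0.01  0.05] 0.0114 [-0.2 -0.4]
0 7.08 [-0.2  0.2 -1.9] [-0.05  0.03 -0.02] 0.0116 [-0.2 -0.2]
0.026 7.66 [-0.3 -0.7 -2.3] [-0.01  0.    0.06] 0.0116 [-0.3 -0.6]
0.051 8.23 [ 0.  -0.1 -1.7] [-0.04 -0.01 -0.01] 0.0118 [-0.2 -0.6]
0.077 8.81 [-0.4  0.4 -1.2] [-0.01 -0.02 -0.03] 0.0116 [-0.1 -0.7]
0.102 9.38 [ 0.1 -0.1 -1.8] [-0.01 -0.   -0.01] 0.0111 [ 0.  -0.7]
0.128 9.96 [ 0.8 -0.1 -1.5] [-0.03 -0.01  0.02] 0.0119 [ 0.1 -0.7]
0.153 10.53 [-0.1 -0.1 -1.3] [ 0.05 -0.02  0.02] 0.0111 [ 0.2 -0.6]
0.179 11.11 [-0.3  0.3 -1.5] [ 0.02 -0.06 -0.01] 0.0115 [ 0.4 -0.6]
0.204 11.68 [ 0.1  0.3 -1.8] [ 0.01  0.01 -0.02] 0.011 [ 0.4 -0.5]
0.224 12.17 [-0.  -0.1 -2.3] [ 0.   -0.02 -0.03] 0.0112 [-0.1  0.3]
0.242 12.62 [-0.1 -0.7 -1.6] [-0.07  0.01  0.03] 0.0114 [-0.2  0.3]
scene spot 0.57 1500 [374. 219.] [[0.504, 0.117, 0.076], [0.522, 0.135, 0.123], [0.53, 0.152, 0.208]]
scene key_dish 0.75 1880 [359. 263.] [[0.468, 0.089, 0.003], [0.503, 0.134, 0.009], [0.548, 0.175, 0.023]]
(array([0.50519343, 0.13161957]), np.float64(0.0007749940185440146))
top spot 0.52 2327 [262. 185.] [[0.427, -0.188, -0.001], [0.505, -0.009, 0.151], [0.611, 0.198, 0.157]]
top key_dish 0.56 1065 [180. 246.] [[0.461, 0.092, 0.002], [0.492, 0.122, 0.011], [0.547, 0.175, 0.024]]
(array([0.5055361 , 0.13614559]), np.float64(0.0008032090054145916))
```

View pics/both2.png

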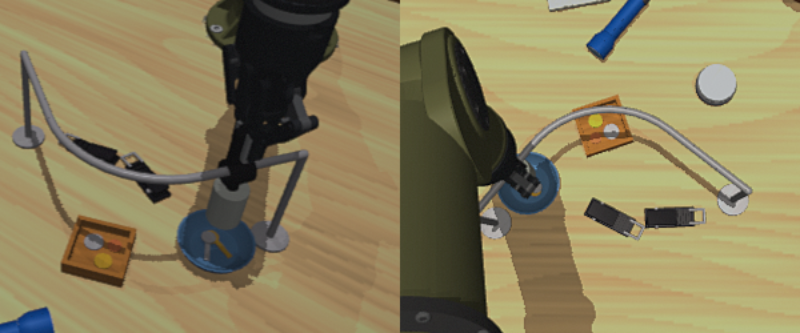

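The spotlight slid freely and now hangs over the blue dish, with the dish and tray undisturbed. Next I'll fit the can's axis, compare it with the dish centre and correct along the rail. Then I'll lower 5 mm, release and retreat.

```bash
cat >> h.py <<'E'
def can(cam):
    im,d=vision.grab_frame(cam); K=models.masks_of(cam,"spot")
    for k in K[:2]:
        P=pts(cam,d,k["mask"]); P=P[(P[:,2]>.072)&(P[:,2]<.12)&(np.hypot(*(P[:,:2]-[.505,.133]).T)<.06)]
        if len(P)<40: continue
        i=vision.camera_info(cam); o=-np.array(i["R"]).T@np.array(i["t"]); v=P[:,:2].mean(0)-o[:2]; v/=np.linalg.norm(v)
        r=least_squares(lambda c:np.hypot(*(P[:,:2]-c).T)-.02,P[:,:2].mean(0)+v*.015,loss="soft_l1",f_scale=.001)
        return r.x,np.median(abs(r.fun)),len(P)
E
python3 - <<'E'
from h import *
D=np.array([.5053,.1339]); a=can("scene"); print(a,"can rl",rl(a[0]),"dish rl",rl(D))
t=get_state(); print("tcp rl",rl(t["tcp_pos"][:2]))
E
```

```text
(array([0.50956188, 0.13218131]), np.float64(0.0004377095391762554), 576) can rl [0.12736602 0.16368378] dish rl [0.12623991 0.16813904]
tcp rl [0.1299265  0.16783685]
```

```bash
python3 - <<'E'
from h import *
z=get_state()["tcp_pos"][2]
xy,h=path(L+.0415); ctrl.movel(np.r_[xy,z],quat(h),max_speed=.02)
ctrl.movel(np.r_[xy,z-.0055],max_speed=.02); ctrl.pause(.3)
t=get_state(); print(t["time"],rl(t["tcp_pos"][:2]),t["contact_force"],t["wrist_torque"])
a=can("scene"); print("gripped",rl(a[0]),a[1:])
ctrl.ungrasp(); ctrl.pause(.3)
ctrl.movel(np.r_[xy,.27],max_speed=.1)
ctrl.movep([.27,.5,.3],quat(2.69)); ctrl.pause(.5)
for c in("scene","top"):
    a=can(c)
    if a: print(c,"can rl",rl(a[0]),a[1:])
    im,d=vision.grab_frame(c); cv2.imwrite(f"pics/{c}3.png",im)
    for n in("key_dish","coin_tray"):
      for k in models.masks_of(c,n)[:1]: print(c,n,k["point"],rl(dish(c,k["mask"])[0]) if n=="key_dish" else "")
    for k in models.masks_of(c,"spot")[:1]:
        P=pts(c,d,k["mask"]); P=P[(P[:,2]>.185)&(P[:,2]<.21)]
        if len(P)>8: r=cv2.minAreaRect(P[:,:2].astype(np.float32)); print(c,"fin rl",rl(r[0]),r[1:],P[:,2].max())
print(get_state()["time"])
b=np.hstack([cv2.imread("pics/scene3.png")[80:330,200:500],cv2.imread("pics/top3.png")[100:350,80:380]]); cv2.imwrite("pics/both3.png",cv2.resize(b,(800,333)))
E
```

```text
14.0667 [0.13015719 0.17133478] [-0.99365898 -0.46457263  5.47097561] [-0.05634846  0.35595654 -0.03963239]
gripped [0.12709792 0.16741024] (np.float64(0.0007181301970978354), 803)
scene can rl [0.12642846 0.16742067] (np.float64(0.0007401279242829524), 793)
scene key_dish [357.8, 266.1] [0.12482581 0.16709927]
scene coin_tray [273.4, 266.2] 
scene fin rl [0.13030023 0.1664452 ] ((0.013070031069219112, 0.030879821628332138), 52.06490707397461) 0.20560151514334715
top can rl [0.13228266 0.16848054] (np.float64(0.0010406265485832684), 200)
top key_dish [178.5, 245.7] [0.12801678 0.17015623]
top coin_tray [232.8, 196.1] 
top fin rl [0.13216944 0.16813357] ((0.012451659888029099, 0.02923377975821495), 52.732723236083984) 0.20788676654084784
19.0417
```

View pics/both3.png

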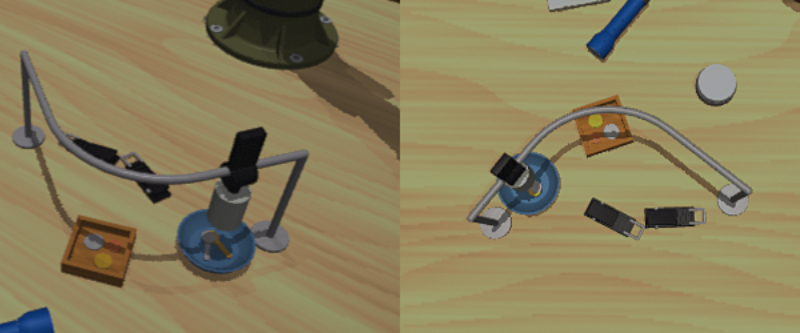

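The spotlight is hanging upright and released over the blue dish. Along the rail, the two cameras put it within 0.3 and 1.7 mm of the dish centre. The arm is clear, so I'm handing in.

```bash
python3 -c "
from h import *
print(ticket.close_job(), get_state()['time'])"
```

```text
the job is handed in; nothing more can be done
the job is handed in; nothing more can be done
```

The job is handed in. The spotlight hangs released over the middle of the blue key dish, which stands under the rail's second straight. I gripped it by the fin, lifted it 5 mm to centre the bore on the rod, and slid it round the bend. After a 3.5 mm correction I lowered it, let go and moved the arm clear. The job took about 19 s, and the forces I read stayed within about 6 N.

**Last checks (after release):**
- **Along the rail:** the can is 0.3 mm from the dish centre by the scene camera and 1.7 mm by the top camera.
- **Across the rail:** it is about 2 to 4 mm off, because the rod does not pass exactly over the dish centre. The two cameras differ by up to 6 mm on the can's position in this direction, partly because the top view sees only a small part of it.
- **Orientation:** the fin lies square to the second straight, and the spotlight looks upright in the pictures.
- **Stillness:** I took only one set of pictures after release, so I did not check separately for slow swinging.
- **Dish and tray:** the dish centre moved by no more than about 1 mm in either camera before and after. The tray looks undisturbed in the pictures, but I did not measure its position again.

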